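# Lay out the instrument parts on the electronics bench

### The job

Set the wide ring centred on the round base plate and stand the sensor head, lens up, centred on top of that ring. Put the power block flat on the bench midway between the base plate and the card frame, in line with their centres, and slide the circuit card down edgewise into the card frame's guides until it is fully seated. Leave the small ring where it is.

Things in the scene. Friction and masses are not known exactly. Their poses are not given: they have to be found in the camera images.
- card: Loose green circuit card standing upright in the black stand: board 84 mm long (x), 3 mm thick (y), 70 mm high; on its top an aluminium grip bar 60 mm long, 10 mm thick (y), 70 to 84 mm above the card's lower edge, to be gripped across y. Origin: middle of the lower edge; x along the card, z up. Either way round fits the frame.
- card_stand: Fixed black stand holding the card at the start: 80 mm (x) x 45 mm (y), 30 mm high, with a slot 5 mm wide along x at y = 0, slot floor 6 mm above the bench. Origin: centre of the underside.
- wide_ring: Loose black plastic ring, the wider of the two: outer diameter 60 mm, hole 40 mm, height 24 mm, lying flat. Origin: centre of its underside, z up.
- sensor_head: Loose sensor head: black round flange 56 mm across and 10 mm high, above it a barrel 38 mm across with a steel band, total height 38 mm, glass lens on top. Stands on its flange. Origin: centre of its underside, z up.
- power_block: Loose aluminium power block with a grey panel on top, 60 mm (its x) x 36 mm (its y) x 30 mm high. Origin: centre of its underside, z up. It may end at any heading.
- small_ring: Loose small black plastic ring, outer diameter 40 mm, hole 24 mm, 16 mm high; not part of the job, to be left alone. Origin: centre of its underside.
- card_frame: Fixed card frame: aluminium base 120 (x) x 70 (y) x 8 mm with an upright black guide at each end of x, 62 mm tall, open between. A card stands along x at y = 0: slot 6 mm wide, 89 mm between end stops, flared above 50 mm to 18 mm wide, 99 mm long. Seated, the card's lower edge rests on the base, 8 mm up. Origin: centre of underside. The base plate lies on the frame's +y or -y axis.
- base_plate: Fixed round aluminium base plate, 80 mm across, 12 mm high, flat top. Origin: centre of its underside.

How it is judged:
At the end, for the whole second after the job is handed in: Flat and released: ring centred on plate, head upright centred on ring (10 mm each); block on bench within 20 mm of the plate-frame line, at most 160 mm from either centre; card upright in both guides, seated (3 mm), centred 6 mm along, 5 mm across; small ring moved under 30 mm; all at rest (horizontal distance between wide_ring and base_plate below 0.01 m and z of wide_ring in the frame of base_plate between 0.009 and 0.016 m and angle between each of wide_ring, sensor_head, power_block's own z axis and vertical below 0.1 rad and horizontal distance between sensor_head and wide_ring below 0.01 m and z of sensor_head in the frame of wide_ring between 0.021 and 0.028 m and x of power_block in the frame of card_frame between -0.02 and 0.02 m and horizontal distance between power_block and base_plate below 0.16 m and horizontal distance between power_block and card_frame below 0.16 m and height (world z) of power_block below 0.006 m and z of card in the frame of card_frame between 0.005 and 0.011 m and x of card in the frame of card_frame between -0.006 and 0.006 m and y of card in the frame of card_frame between -0.005 and 0.005 m and angle between the z axis of card and the z axis of card_frame, either way round below 0.1 rad and angle between the x axis of card and the x axis of card_frame, either way round below 0.12 rad and distance of small_ring from where it was at the start of the episode below 0.03 m and linear speed of each of card, wide_ring, sensor_head, power_block below 0.02 m/s and angular speed of each of card, wide_ring, sensor_head, power_block below 0.3 rad/s); the robot touches nothing.
It fails at once if the small ring is moved by more than 30 mm (distance of small_ring from where it was at the start of the episode above 0.03 m).
It also fails if it takes over 120 s, if anything falls off the work surface, if the arm or the gripper's body presses on something with over 40 N, if the wrist force passes 120 N, or if a joint passes its speed limit or range.

### The arm

A 7-joint arm with a two-finger parallel gripper is mounted at the origin on the work surface. World frame = base frame: x ahead of the robot, y to its left, z up, the work surface at z = 0. Lengths are in m, angles in rad, forces in N, time in s.
With the tool pointing down it reaches from about 0.4 to 0.85 m from the base axis. Payload 4.5 kg.
Tool frame: the origin (TCP) lies at the very end of the fingers, on their centre line; the grasp point (between the pads) lies 19 mm behind it; z points along the fingers, y is the line along which they close (so a half turn about z gives the same grasp; the last joint's range is limited). The gripper opens to 88 mm and grips with 3 to 60 N. Pads are 18 mm wide; open, the fingers measure 123 mm over their backs; the gripper's body (75 mm by 187 mm) begins 45 mm behind the grasp point.
Start: joints at [-1.281, 0.689, -0.195, 1.565, 0.157, 0.902, -0.215], TCP at [0.158, 0.605, 0.239] pointing down, gripper open.
Joint ranges: [-3.01, 3.01], [-0.46, 2.08], [-1.47, 1.51], [0.13, 2.56], [-1, 4.14], [0.04, 2.09], [-2.66, 2.66]. Speed limits (rad/s): [2.57, 2.57, 3.14, 3.14, 3.14, 3.14, 3.14].

### API

Orientations are given as a unit quaternion [x, y, z, w].
In Python, from plant import r gives the robot as it stands. The module is installed in compiled form; this text tells all that it offers.
- The arm moves only by the tool step_arm, never from a script. Its argument "increments" is a list of rows, each a list of 2 entries, a list of its own where there are three numbers: the shift along the world's x, y, z in cm, then the turn, a rotation vector about the world's x, y, z in degrees. A call has exactly 10 rows; each row shifts and turns the commanded pose from where the row before left it; what a row does not reach is not made up. A row lasts 1/10 s, in which the tool goes at most 50 mm and 8.59 degrees, less where a joint would pass 70% of its speed; a pose out of reach is approached as far as the arm can. A call is refused whole if a number of a shift passes 5 or a number of a turn 8.59, either way. A call with a gripper value outside its range is refused whole. "fingers" is the opening, from 0 (shut) to 1 (fully open), set as the call begins (left out, the last holds). The fingers move at their own pace and stop on an object; "grip_force" is the grip in N (left out, the last holds). Time passes only in rows, so rows that do not move let the fingers close, or fill a call up. It gives the time, the measured TCP pose, the force, the opening and the grip force at its end, in the units of the state.
- r.get_state(): the state, without advancing time (a new reading comes with each control period).
- r.snapshot(name): name is "scene" or "top" or "wrist"; returns (picture, depth): 420x560x3 uint8, red, green, blue; 420x560 float32, m along the optical axis (not along the pixel's ray), 0 where there is no reading.
- r.calibration(name): a dict with "fov_y" (degrees; the focal length in pixels is half the picture's height over the tangent of half this angle, whatever the lens; pixels are square), "cx", "cy" (the principal point, pixels), "R" (3x3) and "t" (3): a world point X has camera coordinates R X + t. Camera axes: x right, y down, z forward; pixel columns grow to the right and rows downward; lengths in m; the calibration is good to about 2 mm. A picture is of the moment at which its call begins: read the wrist's pose just before it. calibration takes no time and is no camera call; for the wrist camera it gives the pose at the moment of the call.
- r.finish_job(): hands the job in; it is judged then, once.
The state is a dict: "clock": time; "q": joint angles; "qd": joint speeds; "joint_torque": joint torques, N m; "tool_pos": TCP position; "eef_rot": TCP orientation; "contact_force": force on the tool from outside, world axes, zero at the start; "moment": the same for the moment, N m; "opening": opening from 0.0 (shut) to 1.0 (fully open); "finger_force": force on a finger pad.
Only numpy, scipy, OpenCV 4.12 (cv2) and the standard library are available. Lean on these libraries where they do the work, as an engineer would, in place of code of your own. Each camera call takes 0.05 s, during which the arm holds its last target. There are 200 camera calls.

## Working session

There is one attempt and no reset: what is moved stays moved. The work goes in short steps, Python scripts to look and compute and a tool call to move; the robot and the scene stay as the last step left them, time stands still between calls to the robot, and variables do not carry over. Pictures are saved under pics/ and viewed, at most 14 in all, crops included, and the job is handed in when it is done.

Besides the shell and the picture viewer there is one more tool, called by a JSON object that holds its "api" and its "payload", one argument or row to a line. step_arm: Moves the arm, as the interface text tells. Its arguments: {"type":"object","properties":{"increments":{"type":"array","items":{"type":"array"}},"fingers":{"type":"number"},"grip_force":{"type":"number"}},"required":["increments"]}

```bash
mkdir -p pics; cat > h.py <<'E'
import numpy as np, cv2
from plant import r
def snap(n,name):
    c=r.calibration(n); p,d=r.snapshot(n); cv2.imwrite(f'pics/{name}.png',p[:,:,::-1]); np.savez(f'pics/{name}.npz',p=p,d=d,R=c['R'],t=c['t'],k=[c['fov_y'],c['cx'],c['cy']]); return p,d,c
def pts(name):
    z=np.load(f'pics/{name}.npz'); d=z['d']; f=210/np.tan(np.radians(z['k'][0])/2)
    v,u=np.mgrid[:420,:560]; C=np.stack([(u-z['k'][1])/f*d,(v-z['k'][2])/f*d,d],-1)
    return z['p'],d,(C-z['t'])@z['R']
E
python3 - <<'E'
from h import *
s=r.get_state(); print({k:np.round(s[k],3) for k in s})
for n in ['top','scene']:
    p,d,c=snap(n,n+'0'); print(n,c)
E
```

```text
{'clock': np.float64(0.0), 'q': array([-1.281,  0.69 , -0.195,  1.566,  0.157,  0.902, -0.215]), 'qd': array([-0.   ,  0.   ,  0.   ,  0.   , -0.001, -0.   , -0.002]), 'joint_torque': array([-0.0000e+00, -5.2756e+01, -1.2670e+00, -1.5343e+01, -5.3000e-02,
        6.0000e-03,  0.0000e+00]), 'tool_pos': array([0.158, 0.604, 0.238]), 'eef_rot': array([ 0.127,  0.992, -0.001, -0.   ]), 'contact_force': array([ 0.099, -0.13 , -0.69 ]), 'moment': array([ 0.034,  0.005, -0.005]), 'finger_force': np.float64(0.0), 'opening': np.float64(0.999)}
top {'fov_y': 43.88689122676295, 'cx': 279.8638457790224, 'cy': 202.37787306466484, 'R': array([[-0.01438412, -0.99971655, -0.01897147],
       [-0.98758939,  0.01717223, -0.15611636],
       [ 0.15639789,  0.01649043, -0.98755646]]), 't': array([0.02153511, 0.54828384, 1.20339493])}
scene {'fov_y': 43.05742105381936, 'cx': 281.3384993437947, 'cy': 224.8104569085927, 'R': array([[-0.49777501,  0.86730479,  0.00156455],
       [ 0.62748054,  0.36137606, -0.68969234],
       [-0.59873886, -0.34232988, -0.72410084]]), 't': array([ 0.27426606, -0.30157679,  1.44126583])}
```

View pics/top0.png

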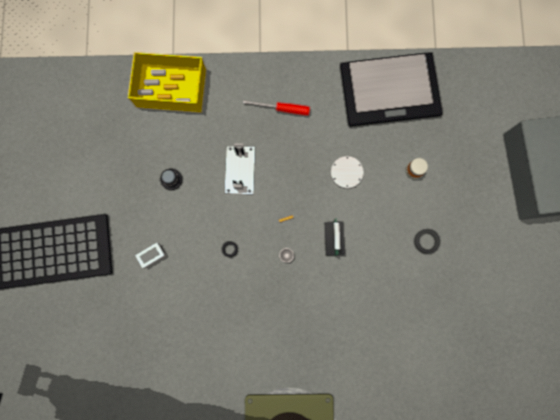

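View pics/scene0.png

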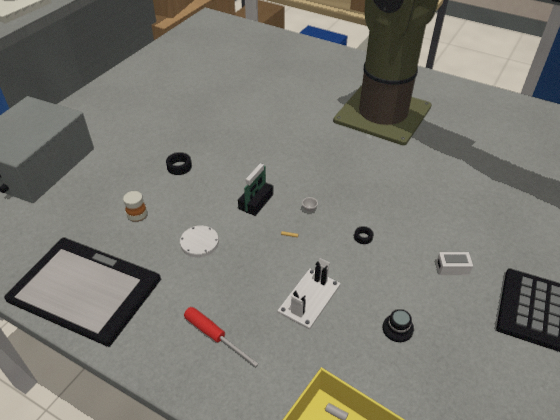

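The top view shows: wide ring (427,241), base plate (347,172), card and stand (335,238), frame (240,170), head (171,179), small ring (230,249) and block (150,256). The scene view agrees, with the frame slots along the line (298,303)-(321,272).

```bash
python3 - <<'E'
from h import *
p,d,P=pts('top0')
def reg(name,u,v,w,zlo,zhi):
    m=np.zeros(d.shape,bool); m[v-w:v+w,u-w:u+w]=1
    m&=(P[...,2]>zlo)&(P[...,2]<zhi)&(d>0)
    q=P[m]; 
    if len(q)<6: print(name,len(q)); return
    (c,s,a)=cv2.minAreaRect((q[:,:2]*1000).astype(np.float32))
    cc,rr=cv2.minEnclosingCircle((q[:,:2]*1000).astype(np.float32))
    print(name,len(q),'rect',np.round(c,1),np.round(s,1),round(a,1),'circ',np.round(cc,1),round(rr,1),'z',np.round(np.percentile(q[:,2]*1000,[5,50,95]),1))
print(np.median(P[290:310,300:400,2]))
reg('wide',427,241,20,.015,.05)
reg('plate',347,172,24,.007,.05)
reg('head',171,179,20,.006,.06)
reg('headtop',171,179,20,.03,.06)
reg('block',150,256,24,.02,.05)
reg('small',230,249,14,.008,.05)
reg('stand',335,238,24,.02,.04)
reg('cardtop',335,238,24,.075,.12)
reg('frame',240,170,30,.004,.015)
reg('guides',240,170,30,.04,.08)
E
```

```text
-0.00043703583941402733
wide 298 rect [ 452.4 -337. ] [58.  57.9] 87.4 circ [ 452.6 -337.6] 30.2 z [18.4 23.  27.2]
plate 774 rect [ 627.5 -152.3] [76.8 80.6] 88.5 circ [ 627.5 -151.5] 40.3 z [ 8.1 11.8 16.3]
head 383 rect [619.6 286.8] [94.9 61.2] 74.8 circ [626.1 284.8] 49.6 z [ 7.3 31.3 41.4]
headtop 195 rect [618.6 284.7] [36.3 35.8] 44.8 circ [618. 285.] 19.3 z [32.7 37.9 42. ]
block 399 rect [428.6 327.7] [37.1 61.3] 30.4 circ [428.3 328.2] 34.1 z [25.1 29.5 33.7]
small 143 rect [441.4 138.1] [38.5 38.3] 0.1 circ [442.  138.7] 20.0 z [ 9.8 14.9 19.2]
stand 481 rect [ 462.8 -115.2] [80.9 45.5] 0.6 circ [ 463.2 -115.8] 44.9 z [25.2 29.4 33.8]
cardtop 135 rect [ 461.7 -115.2] [80.5 10.2] 0.3 circ [ 461.7 -114.3] 40.3 z [79.1 88.9 93.3]
frame 1184 rect [640.3 112.9] [150.9 147.7] 0.4 circ [640.8 115.3] 98.9 z [ 4.4  7.8 12.2]
guides 146 rect [638.5 113.7] [ 23.  103.5] 88.0 circ [638.5 113.6] 52.5 z [41.4 56.2 64.3]
```

{"api": "step_arm", "payload": {
  "increments": [
    [[2.7, -2.7, 0], [0, 0, -4.5]],
    [[2.7, -2.7, 0], [0, 0, -4.5]],
    [[2.7, -2.7, 0], [0, 0, -4.5]],
    [[2.7, -2.7, 0], [0, 0, -4.5]],
    [[2.7, -2.7, 0], [0, 0, -4.5]],
    [[2.7, -2.7, 0], [0, 0, -4.5]],
    [[2.7, -2.7, 0], [0, 0, -4.5]],
    [[2.7, -2.7, 0], [0, 0, -4.5]],
    [[2.7, -2.7, 0], [0, 0, -4.5]],
    [[2.7, -3.3, 0], [0, 0, -4.5]]
  ],
  "fingers": 1,
  "grip_force": 20
}}

```text
clock: 1.1
tool_pos: [0.4288, 0.3282, 0.2385]
eef_rot: [0.498, 0.867, 0.0, -0.0]
contact_force: [0.8, 0.4, -0.8]
opening: 0.998
finger_force: 0.0
```

```bash
cat >> h.py <<'E'
def rect(name,u0,u1,v0,v1,zlo,zhi):
    p,d,P=pts(name); m=np.zeros(d.shape,bool); m[v0:v1,u0:u1]=1
    m&=(P[...,2]>zlo)&(P[...,2]<zhi)&(d>0)
    n,l,st,ce=cv2.connectedComponentsWithStats(m.astype(np.uint8))
    for i in range(1,n):
        if st[i,4]<150: continue
        q=(P[l==i][:,:2]*1000).astype(np.float32); c,s,a=cv2.minAreaRect(q); cc,rr=cv2.minEnclosingCircle(q)
        print(st[i].tolist(),'rect',np.round(c,1),np.round(s,1),round(a,1),'circ',np.round(cc,1),round(rr,1),'zmed',round(float(np.median(P[l==i][:,2])),4))
E
python3 - <<'E'
from h import *
snap('wrist','w1'); rect('w1',0,560,0,420,.02,.04)
E
```

```text
[343, 0, 22, 14, 211] rect [402.9 511.3] [18.1 11.7] 8.6 circ [402.9 511.7] 9.9 zmed 0.0223
[365, 0, 26, 25, 417] rect [426.3 517.9] [18. 19.] 5.9 circ [426.1 518. ] 12.2 zmed 0.0223
[424, 0, 26, 19, 315] rect [470.7 548.6] [17.9 16.1] 8.3 circ [471.3 548.6] 11.1 zmed 0.0222
[446, 2, 27, 28, 441] rect [494.4 553. ] [18.3 19.3] 6.3 circ [494.6 552.5] 12.2 zmed 0.0222
[388, 8, 26, 29, 439] rect [449.8 520.9] [18.3 19.6] 5.8 circ [450.1 520.9] 12.3 zmed 0.0222
[330, 15, 25, 27, 417] rect [405.6 488.7] [18.  18.5] 7.3 circ [405.4 488.8] 12.3 zmed 0.0223
[410, 20, 26, 27, 421] rect [473.8 523.4] [18.2 18.8] 7.7 circ [473.8 523.7] 12.5 zmed 0.0222
[353, 26, 25, 27, 407] rect [429.3 491.8] [18.1 18.8] 5.8 circ [429.2 491.5] 11.9 zmed 0.0224
[431, 31, 26, 27, 412] rect [497.5 526.5] [18.2 19.3] 6.2 circ [497.5 526.4] 12.2 zmed 0.0221
[374, 37, 26, 27, 407] rect [453.2 494.6] [18.5 18.9] 5.8 circ [452.9 494.3] 12.3 zmed 0.0222
[318, 43, 25, 27, 392] rect [408.7 462.5] [18.  18.7] 6.9 circ [408.8 462.3] 12.3 zmed 0.0224
[396, 48, 26, 26, 399] rect [477.  497.4] [18.4 19.1] 6.2 circ [477.3 497.5] 12.4 zmed 0.0223
[340, 54, 25, 26, 389] rect [432.5 465.3] [17.9 18.9] 6.7 circ [432.4 465.3] 12.2 zmed 0.0223
[418, 59, 25, 26, 390] rect [500.7 500.3] [18.3 18.9] 6.5 circ [500.9 500.2] 12.4 zmed 0.0222
[362, 65, 25, 25, 376] rect [456.4 468.3] [18.4 18.6] 7.8 circ [456.6 468. ] 12.4 zmed 0.0223
[384, 75, 24, 25, 366] rect [480. 471.] [17.9 18.6] 5.4 circ [480.2 471.4] 12.1 zmed 0.0223
[405, 86, 24, 24, 363] rect [503.8 474. ] [18.  18.9] 6.9 circ [503.8 473.5] 12.0 zmed 0.0222
[262, 156, 34, 58, 1930] rect [429.6 328.2] [35.7 60.3] 29.9 circ [429.6 327.8] 34.1 zmed 0.0297
[298, 379, 20, 22, 233] rect [591.6 118.1] [26.2 13. ] 56.6 circ [595.8 115.3] 13.1 zmed 0.0301
[138, 384, 26, 22, 167] rect [425.8   0.9] [33.2 35.7] 24.1 circ [4.252e+02 3.000e-01] 18.2 zmed 0.0211
```

View pics/w1.png

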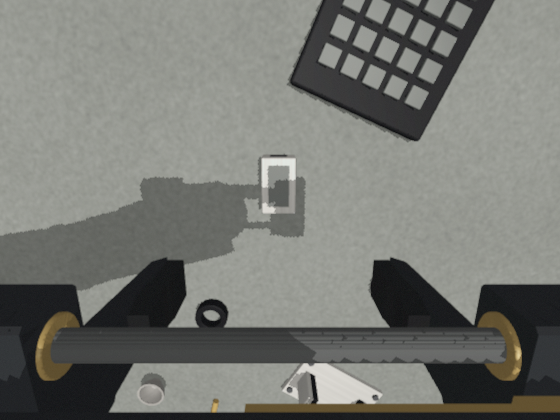

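The wrist view shows the block at (279,185), centred at (0.4296, 0.3282), heading as expected. The small ring is at (211,313), clear of the fingers.

{"api": "step_arm", "payload": {
  "increments": [
    [[0, 0, -2.6], [0, 0, 0]],
    [[0, 0, -2.6], [0, 0, 0]],
    [[0, 0, -2.6], [0, 0, 0]],
    [[0, 0, -2.6], [0, 0, 0]],
    [[0, 0, -2.6], [0, 0, 0]],
    [[0, 0, -2.6], [0, 0, 0]],
    [[0, 0, -2.6], [0, 0, 0]],
    [[0, 0, -2.6], [0, 0, 0]],
    [[0, 0, -1.4], [0, 0, 0]],
    [[0, 0, -0.8], [0, 0, 0]]
  ],
  "fingers": 1
}}

```text
clock: 2.15
tool_pos: [0.4275, 0.3284, 0.0075]
eef_rot: [0.497, 0.868, -0.001, -0.0]
contact_force: [-0.1, 0.1, 0.7]
opening: 1.002
finger_force: 0.0
```

{"api": "step_arm", "payload": {
  "increments": [
    [[0, 0, 0], [0, 0, 0]],
    [[0, 0, 0], [0, 0, 0]],
    [[0, 0, 0], [0, 0, 0]],
    [[0, 0, 0], [0, 0, 0]],
    [[0, 0, 0], [0, 0, 0]],
    [[0, 0, 0], [0, 0, 0]],
    [[0, 0, 0], [0, 0, 0]],
    [[0, 0, 0], [0, 0, 0]],
    [[0, 0, 0], [0, 0, 0]],
    [[0, 0, 0], [0, 0, 0]]
  ],
  "fingers": 0,
  "grip_force": 30
}}

```text
clock: 3.15
tool_pos: [0.4282, 0.3288, 0.0089]
eef_rot: [0.497, 0.868, 0.0, 0.0]
contact_force: [-0.4, -0.4, 3.6]
opening: 0.402
finger_force: 30.0
```

{"api": "step_arm", "payload": {
  "increments": [
    [[0, 0, 0.5], [0, 0, 0]],
    [[0, 0, 1], [0, 0, 0]],
    [[0, 0, 2], [0, 0, 0]],
    [[0, 0, 2], [0, 0, 0]],
    [[0, 0, 2], [0, 0, 0]],
    [[0, 0, 2], [0, 0, 0]],
    [[0, 0, 2], [0, 0, 0]],
    [[0, 0, 1.5], [0, 0, 0]],
    [[0, 0, 1], [0, 0, 0]],
    [[0, 0, 0], [0, 0, 0]]
  ]
}}

```text
clock: 4.15
tool_pos: [0.4286, 0.3291, 0.1501]
eef_rot: [0.497, 0.867, 0.001, 0.0]
contact_force: [1.6, 1.1, -1.2]
opening: 0.407
finger_force: 30.0
```

{"api": "step_arm", "payload": {
  "increments": [
    [[2.0, -3.5, 0], [0, 0, 0]],
    [[2.0, -3.5, 0], [0, 0, 0]],
    [[2.0, -3.5, 0], [0, 0, 0]],
    [[2.0, -3.5, 0], [0, 0, 0]],
    [[2.0, -3.5, 0], [0, 0, 0]],
    [[2.0, -3.5, 0], [0, 0, 0]],
    [[2.0, -3.5, 0], [0, 0, 0]],
    [[2.0, -3.5, 0], [0, 0, 0]],
    [[2.2, -3.5, 0], [0, 0, 0]],
    [[2.2, -3.3, 0], [0, 0, 0]]
  ]
}}

```text
clock: 5.15
tool_pos: [0.6319, -0.0214, 0.1476]
eef_rot: [0.498, 0.867, -0.001, -0.001]
contact_force: [0.4, 0.4, -1.4]
opening: 0.406
finger_force: 30.0
```

{"api": "step_arm", "payload": {
  "increments": [
    [[0, 0, -2.2], [0, 0, 0]],
    [[0, 0, -2.2], [0, 0, 0]],
    [[0, 0, -2.2], [0, 0, 0]],
    [[0, 0, -2.2], [0, 0, 0]],
    [[0, 0, -2.2], [0, 0, 0]],
    [[0, 0, -1.2], [0, 0, 0]],
    [[0, 0, -0.7], [0, 0, 0]],
    [[0, 0, -0.5], [0, 0, 0]],
    [[0, 0, -0.4], [0, 0, 0]],
    [[0, 0, 0], [0, 0, 0]]
  ]
}}

```text
clock: 6.15
tool_pos: [0.6323, -0.0193, 0.0109]
eef_rot: [0.497, 0.868, 0.0, 0.0]
contact_force: [0.9, -0.0, -1.1]
opening: 0.406
finger_force: 30.0
```

{"api": "step_arm", "payload": {
  "increments": [
    [[0, 0, -0.1], [0, 0, 0]],
    [[0, 0, -0.1], [0, 0, 0]],
    [[0, 0, 0], [0, 0, 0]],
    [[0, 0, 0], [0, 0, 0]],
    [[0, 0, 0], [0, 0, 0]],
    [[0, 0, 0], [0, 0, 0]],
    [[0, 0, 0], [0, 0, 0]],
    [[0, 0, 0], [0, 0, 0]],
    [[0, 0, 0], [0, 0, 0]],
    [[0, 0, 0], [0, 0, 0]]
  ]
}}

```text
clock: 7.15
tool_pos: [0.6322, -0.0193, 0.009]
eef_rot: [0.497, 0.868, 0.0, 0.0]
contact_force: [-0.4, -0.8, 2.9]
opening: 0.404
finger_force: 30.0
```

{"api": "step_arm", "payload": {
  "increments": [
    [[0, 0, 0], [0, 0, 0]],
    [[0, 0, 0], [0, 0, 0]],
    [[0, 0, 0], [0, 0, 0]],
    [[0, 0, 0], [0, 0, 0]],
    [[0, 0, 2], [0, 0, 0]],
    [[0, 0, 3], [0, 0, 0]],
    [[0, 0, 3], [0, 0, 0]],
    [[0, 0, 3], [0, 0, 0]],
    [[0, 0, 4], [0, 0, 0]],
    [[0, 0, 4], [0, 0, 0]]
  ],
  "fingers": 1
}}

```text
clock: 8.15
tool_pos: [0.6316, -0.0193, 0.1999]
eef_rot: [0.497, 0.868, -0.0, -0.0]
contact_force: [0.1, -0.4, -0.2]
opening: 1.001
finger_force: 0.0
```

{"api": "step_arm", "payload": {
  "increments": [
    [[-1.8, -3.2, 0], [0, 0, 4.5]],
    [[-1.8, -3.2, 0], [0, 0, 4.5]],
    [[-1.8, -3.2, 0], [0, 0, 4.5]],
    [[-1.8, -3.2, 0], [0, 0, 4.5]],
    [[-1.8, -3.2, 0], [0, 0, 4.5]],
    [[-1.8, -3.2, 0], [0, 0, 4.5]],
    [[-1.8, -3.2, 0], [0, 0, 4.5]],
    [[-1.8, -3.2, 0], [0, 0, 4.5]],
    [[-1.8, -3.2, 0], [0, 0, 4.5]],
    [[-1.7, -3.0, 0], [0, 0, 4.5]]
  ]
}}

```text
clock: 9.15
tool_pos: [0.4519, -0.339, 0.1987]
eef_rot: [0.126, 0.992, -0.0, -0.0]
contact_force: [0.6, 0.2, -0.1]
opening: 1.003
finger_force: 0.0
```

```bash
python3 - <<'E'
from h import *
snap('wrist','w2'); rect('w2',0,560,0,300,.015,.035);
snap('top','top1'); rect('top1',300,370,140,205,.007,.05); rect('top1',250,330,140,205,.02,.05); rect('top1',205,275,135,205,.04,.08); print(r.get_state()['tool_pos'])
E
```

```text
[482, 95, 62, 99, 3301] rect [ 463.2 -120. ] [45.5 83.4] 85.3 circ [ 463.6 -115.9] 45.5 zmed 0.029
[248, 163, 62, 62, 1731] rect [ 453.9 -338.7] [58.7 58.8] 44.3 circ [ 454.1 -338.8] 29.9 zmed 0.0232
[331, 156, 32, 32, 779] rect [ 628.1 -152.5] [77.1 79.8] 88.5 circ [ 627.8 -151.9] 40.3 zmed 0.012
[279, 158, 28, 25, 371] rect [631.8 -19.7] [36.8 59.6] 30.7 circ [631.3 -19.2] 33.3 zmed 0.0298
[ 0.44861643 -0.34354017  0.19816302]
```

View pics/w2.png

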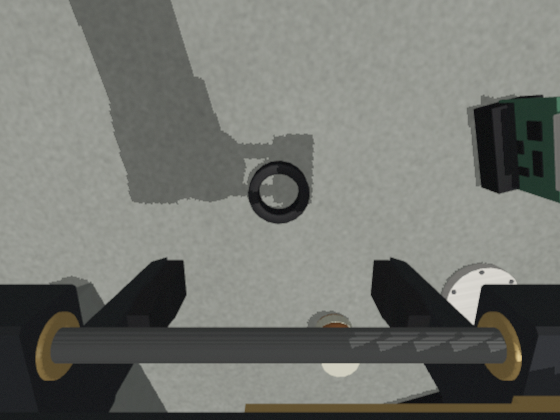

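The wrist view shows the wide ring at (278,192), about (0.454, -0.339). The block is placed at (0.632, -0.020).

{"api": "step_arm", "payload": {
  "increments": [
    [[0.1, 0, -2], [0, 0, 0]],
    [[0, -0.1, -2], [0, 0, 0]],
    [[0, 0, -2], [0, 0, 0]],
    [[0, 0, -2], [0, 0, 0]],
    [[0, 0, -2], [0, 0, 0]],
    [[0, 0, -2], [0, 0, 0]],
    [[0, 0, -2], [0, 0, 0]],
    [[0, 0, 0], [0, 0, 0]],
    [[0, 0, 0], [0, 0, 0]],
    [[0, 0, 0], [0, 0, 0]]
  ]
}}

```text
clock: 10.25
tool_pos: [0.455, -0.3384, 0.0598]
eef_rot: [0.127, 0.992, -0.0, 0.001]
contact_force: [-0.4, -0.5, 0.4]
opening: 1.001
finger_force: 0.0
```

{"api": "step_arm", "payload": {
  "increments": [
    [[0, 0, -1.5], [0, 0, 0]],
    [[0, 0, -1.5], [0, 0, 0]],
    [[0, 0, -1.2], [0, 0, 0]],
    [[0, 0, -0.8], [0, 0, 0]],
    [[0, 0, -0.3], [0, 0, 0]],
    [[0, 0, 0], [0, 0, 0]],
    [[0, 0, 0], [0, 0, 0]],
    [[0, 0, 0], [0, 0, 0]],
    [[0, 0, 0], [0, 0, 0]],
    [[0, 0, 0], [0, 0, 0]]
  ]
}}

```text
clock: 11.25
tool_pos: [0.4542, -0.3385, 0.006]
eef_rot: [0.128, 0.992, -0.0, 0.0]
contact_force: [0.2, -0.2, 0.0]
opening: 0.995
finger_force: 0.0
```

{"api": "step_arm", "payload": {
  "increments": [
    [[0, 0, 0], [0, 0, 0]],
    [[0, 0, 0], [0, 0, 0]],
    [[0, 0, 0], [0, 0, 0]],
    [[0, 0, 0], [0, 0, 0]],
    [[0, 0, 0], [0, 0, 0]],
    [[0, 0, 0], [0, 0, 0]],
    [[0, 0, 0], [0, 0, 0]],
    [[0, 0, 0], [0, 0, 0]],
    [[0, 0, 0], [0, 0, 0]],
    [[0, 0, 0], [0, 0, 0]]
  ],
  "fingers": 0,
  "grip_force": 20
}}

```text
clock: 12.25
tool_pos: [0.4541, -0.3384, 0.0058]
eef_rot: [0.128, 0.992, -0.0, 0.0]
contact_force: [0.4, -0.2, -0.1]
opening: 0.681
finger_force: 20.0
```

{"api": "step_arm", "payload": {
  "increments": [
    [[0, 0, 0.5], [0, 0, 0]],
    [[0, 0, 1], [0, 0, 0]],
    [[0, 0, 2], [0, 0, 0]],
    [[0, 0, 2], [0, 0, 0]],
    [[0, 0, 2], [0, 0, 0]],
    [[0, 0, 2], [0, 0, 0]],
    [[0, 0, 2], [0, 0, 0]],
    [[0, 0, 1.5], [0, 0, 0]],
    [[0, 0, 1], [0, 0, 0]],
    [[0, 0, 0], [0, 0, 0]]
  ]
}}

```text
clock: 13.25
tool_pos: [0.4548, -0.3388, 0.1474]
eef_rot: [0.128, 0.992, -0.001, 0.001]
contact_force: [-0.2, 0.3, -0.8]
opening: 0.682
finger_force: 20.0
```

{"api": "step_arm", "payload": {
  "increments": [
    [[2, 2.1, 0], [0, 0, 0]],
    [[2, 2.1, 0], [0, 0, 0]],
    [[2, 2.1, 0], [0, 0, 0]],
    [[2, 2.1, 0], [0, 0, 0]],
    [[2, 2.1, 0], [0, 0, 0]],
    [[2, 2.1, 0], [0, 0, 0]],
    [[2, 2.1, 0], [0, 0, 0]],
    [[2, 2.1, 0], [0, 0, 0]],
    [[1.35, 1.85, 0], [0, 0, 0]],
    [[0, 0, 0], [0, 0, 0]]
  ]
}}

```text
clock: 14.25
tool_pos: [0.6294, -0.1465, 0.145]
eef_rot: [0.125, 0.992, 0.002, 0.0]
contact_force: [0.0, 1.4, -1.3]
opening: 0.688
finger_force: 20.0
```

{"api": "step_arm", "payload": {
  "increments": [
    [[0, 0, -2.2], [0, 0, 0]],
    [[0, 0, -2.2], [0, 0, 0]],
    [[0, 0, -2.2], [0, 0, 0]],
    [[0, 0, -2.2], [0, 0, 0]],
    [[0, 0, -2.2], [0, 0, 0]],
    [[0, 0, -0.8], [0, 0, 0]],
    [[0, 0, -0.5], [0, 0, 0]],
    [[0, 0, -0.4], [0, 0, 0]],
    [[0, 0, 0], [0, 0, 0]],
    [[0, 0, 0], [0, 0, 0]]
  ]
}}

```text
clock: 15.25
tool_pos: [0.6281, -0.152, 0.0195]
eef_rot: [0.128, 0.992, -0.0, 0.001]
contact_force: [0.0, -0.1, -0.6]
opening: 0.681
finger_force: 20.0
```

{"api": "step_arm", "payload": {
  "increments": [
    [[0, 0, -0.1], [0, 0, 0]],
    [[0, 0, -0.1], [0, 0, 0]],
    [[0, 0, 0], [0, 0, 0]],
    [[0, 0, 0], [0, 0, 0]],
    [[0, 0, 0], [0, 0, 0]],
    [[0, 0, 0], [0, 0, 0]],
    [[0, 0, 0], [0, 0, 0]],
    [[0, 0, 0], [0, 0, 0]],
    [[0, 0, 0], [0, 0, 0]],
    [[0, 0, 0], [0, 0, 0]]
  ]
}}

```text
clock: 16.25
tool_pos: [0.6281, -0.1519, 0.0177]
eef_rot: [0.128, 0.992, -0.0, 0.001]
contact_force: [-1.6, -0.1, 6.5]
opening: 0.68
finger_force: 20.0
```

{"api": "step_arm", "payload": {
  "increments": [
    [[0, 0, 0], [0, 0, 0]],
    [[0, 0, 0], [0, 0, 0]],
    [[0, 0, 0], [0, 0, 0]],
    [[0, 0, 0], [0, 0, 0]],
    [[0, 0, 2], [0, 0, 0]],
    [[0, 0, 3], [0, 0, 0]],
    [[0, 0, 3], [0, 0, 0]],
    [[0, 0, 3], [0, 0, 0]],
    [[0, 0, 4], [0, 0, 0]],
    [[0, 0, 3], [0, 0, 0]]
  ],
  "fingers": 1
}}

```text
clock: 17.25
tool_pos: [0.628, -0.1518, 0.1989]
eef_rot: [0.128, 0.992, 0.0, 0.001]
contact_force: [0.4, -0.5, 0.3]
opening: 1.0
finger_force: 0.0
```

{"api": "step_arm", "payload": {
  "increments": [
    [[-0.1, 4.2, 0], [0, 0, 0]],
    [[-0.1, 4.6, 0], [0, 0, 0]],
    [[-0.1, 4.6, 0], [0, 0, 0]],
    [[-0.1, 4.6, 0], [0, 0, 0]],
    [[-0.1, 4.6, 0], [0, 0, 0]],
    [[-0.1, 4.6, 0], [0, 0, 0]],
    [[-0.1, 4.6, 0], [0, 0, 0]],
    [[-0.1, 4.6, 0], [0, 0, 0]],
    [[-0.1, 4.6, 0], [0, 0, 0]],
    [[0, 2.7, 0], [0, 0, 0]]
  ]
}}

```text
clock: 18.25
tool_pos: [0.6169, 0.2908, 0.1967]
eef_rot: [0.125, 0.992, 0.002, -0.001]
contact_force: [0.1, 0.1, 0.9]
opening: 0.995
finger_force: 0.0
```

```bash
python3 - <<'E'
from h import *
snap('top','top2'); snap('wrist','w3'); rect('w3',150,400,50,310,.032,.05); rect('w3',150,400,50,310,.005,.05)
print('ring'); rect('top2',320,375,140,205,.029,.06); rect('top2',320,375,140,205,.007,.06)
print('frame');rect('top2',205,275,135,205,.004,.08)
p,d,P=pts('top2')
m=np.zeros(d.shape,bool); m[135:205,205:275]=1
for lo,hi in ((.003,.013),(.045,.075)):
    q=P[m&(P[...,2]>lo)&(P[...,2]<hi)][:,:2]*1000
    q=q[np.hypot(*(q-[639,113.5]).T)<75]; print(len(q),cv2.minAreaRect(q.astype(np.float32)))
E
```

```text
[246, 183, 41, 40, 1293] rect [619.2 285. ] [37.  37.2] 75.5 circ [619.4 285.2] 19.0 zmed 0.0378
[240, 168, 55, 55, 2370] rect [618.5 285.2] [55.3 53.7] 64.8 circ [619.6 285.1] 28.1 zmed 0.0365
ring
[335, 158, 25, 25, 278] rect [ 626.9 -151. ] [58.3 58.8] 22.5 circ [ 627.6 -151. ] 30.3 zmed 0.0352
[331, 156, 32, 32, 792] rect [ 627.9 -152.4] [76.9 79.7] 89.7 circ [ 627.8 -151.8] 40.4 zmed 0.0144
frame
[223, 143, 32, 53, 1271] rect [641.  113.2] [ 75.5 133.2] 84.3 circ [639.  113.5] 68.8 zmed 0.0085
1226 ((638.5410766601562, 113.63919067382812), (140.12359619140625, 145.9805908203125), 26.121126174926758)
124 ((637.8892822265625, 113.75517272949219), (23.036836624145508, 103.98440551757812), 87.65767669677734)
```

View pics/w3.png

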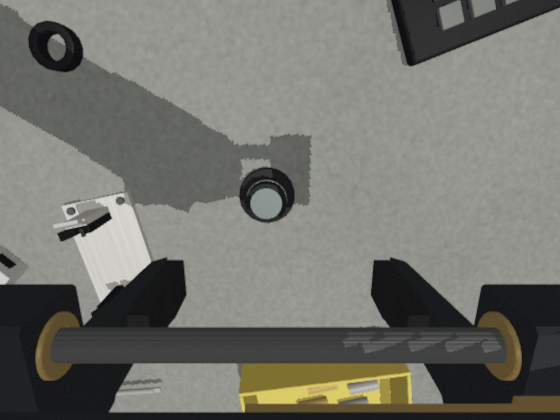

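The wrist view shows the head at (266,200), about (0.619, 0.285), with clear space around it. The ring sits within 1 mm of the plate centre.

{"api": "step_arm", "payload": {
  "increments": [
    [[0, 0, -2.5], [0, 0, 0]],
    [[0, 0, -2.5], [0, 0, 0]],
    [[0, 0, -2.5], [0, 0, 0]],
    [[0, 0, -2.5], [0, 0, 0]],
    [[0, 0, -2.5], [0, 0, 0]],
    [[0, 0, -2.5], [0, 0, 0]],
    [[0, 0, -2], [0, 0, 0]],
    [[0, 0, -1.6], [0, 0, 0]],
    [[0, 0, 0], [0, 0, 0]],
    [[0, 0, 0], [0, 0, 0]]
  ]
}}

```text
clock: 19.35
tool_pos: [0.619, 0.2849, 0.011]
eef_rot: [0.128, 0.992, 0.0, 0.0]
contact_force: [-0.2, -1.1, 0.2]
opening: 1.002
finger_force: 0.0
```

{"api": "step_arm", "payload": {
  "increments": [
    [[0, 0, 0], [0, 0, 0]],
    [[0, 0, 0], [0, 0, 0]],
    [[0, 0, 0], [0, 0, 0]],
    [[0, 0, 0], [0, 0, 0]],
    [[0, 0, 0], [0, 0, 0]],
    [[0, 0, 0], [0, 0, 0]],
    [[0, 0, 0], [0, 0, 0]],
    [[0, 0, 0], [0, 0, 0]],
    [[0, 0, 0], [0, 0, 0]],
    [[0, 0, 0], [0, 0, 0]]
  ],
  "fingers": 0,
  "grip_force": 20
}}

```text
clock: 20.35
tool_pos: [0.6186, 0.2851, 0.0108]
eef_rot: [0.128, 0.992, -0.0, -0.0]
contact_force: [-0.4, -0.3, 2.3]
opening: 0.418
finger_force: 32.8
```

{"api": "step_arm", "payload": {
  "increments": [
    [[0, 0, 0.5], [0, 0, 0]],
    [[0, 0, 1], [0, 0, 0]],
    [[0, 0, 2], [0, 0, 0]],
    [[0, 0, 2], [0, 0, 0]],
    [[0, 0, 2], [0, 0, 0]],
    [[0, 0, 2], [0, 0, 0]],
    [[0, 0, 2], [0, 0, 0]],
    [[0, 0, 1.5], [0, 0, 0]],
    [[0, 0, 1], [0, 0, 0]],
    [[0, 0, 0], [0, 0, 0]]
  ]
}}

```text
clock: 21.35
tool_pos: [0.6194, 0.2857, 0.1524]
eef_rot: [0.128, 0.992, 0.001, 0.001]
contact_force: [0.2, 0.8, -0.7]
opening: 0.416
finger_force: 32.7
```

{"api": "step_arm", "payload": {
  "increments": [
    [[0.1, -4.2, 0], [0, 0, 0]],
    [[0.1, -4.6, 0], [0, 0, 0]],
    [[0.1, -4.6, 0], [0, 0, 0]],
    [[0.1, -4.6, 0], [0, 0, 0]],
    [[0.1, -4.6, 0], [0, 0, 0]],
    [[0.1, -4.6, 0], [0, 0, 0]],
    [[0.1, -4.6, 0], [0, 0, 0]],
    [[0.1, -4.6, 0], [0, 0, 0]],
    [[0.1, -4.6, 0], [0, 0, 0]],
    [[0, -2.6, 0], [0, 0, 0]]
  ]
}}

```text
clock: 22.35
tool_pos: [0.6261, -0.1569, 0.1494]
eef_rot: [0.13, 0.991, -0.002, -0.001]
contact_force: [1.1, 0.0, -1.2]
opening: 0.417
finger_force: 32.7
```

{"api": "step_arm", "payload": {
  "increments": [
    [[0, 0, 0], [0, 0, 0]],
    [[0, 0, 0], [0, 0, 0]],
    [[0, 0, -1.5], [0, 0, 0]],
    [[0, 0, -2], [0, 0, 0]],
    [[0, 0, -2], [0, 0, 0]],
    [[0, 0, -2], [0, 0, 0]],
    [[0, 0, -1.5], [0, 0, 0]],
    [[0, 0, -1], [0, 0, 0]],
    [[0, 0, 0], [0, 0, 0]],
    [[0, 0, 0], [0, 0, 0]]
  ]
}}

```text
clock: 23.35
tool_pos: [0.628, -0.1504, 0.051]
eef_rot: [0.127, 0.992, 0.0, 0.0]
contact_force: [0.4, -0.1, -1.3]
opening: 0.423
finger_force: 32.7
```

{"api": "step_arm", "payload": {
  "increments": [
    [[0, -0.1, -0.1], [0, 0, 0]],
    [[0, 0, -0.1], [0, 0, 0]],
    [[0, 0, -0.1], [0, 0, 0]],
    [[0, 0, -0.1], [0, 0, 0]],
    [[0, 0, 0], [0, 0, 0]],
    [[0, 0, 0], [0, 0, 0]],
    [[0, 0, 0], [0, 0, 0]],
    [[0, 0, 0], [0, 0, 0]],
    [[0, 0, 0], [0, 0, 0]],
    [[0, 0, 0], [0, 0, 0]]
  ]
}}

```text
clock: 24.35
tool_pos: [0.6277, -0.1519, 0.0468]
eef_rot: [0.128, 0.992, -0.0, 0.0]
contact_force: [0.8, -0.1, -1.4]
opening: 0.41
finger_force: 32.7
```

{"api": "step_arm", "payload": {
  "increments": [
    [[0, 0, -0.1], [0, 0, 0]],
    [[0, 0, 0], [0, 0, 0]],
    [[0, 0, 0], [0, 0, 0]],
    [[0, 0, 0], [0, 0, 0]],
    [[0, 0, 0], [0, 0, 0]],
    [[0, 0, 0], [0, 0, 0]],
    [[0, 0, 0], [0, 0, 0]],
    [[0, 0, 0], [0, 0, 0]],
    [[0, 0, 0], [0, 0, 0]],
    [[0, 0, 0], [0, 0, 0]]
  ]
}}

```text
clock: 25.35
tool_pos: [0.6277, -0.1519, 0.0468]
eef_rot: [0.128, 0.992, -0.0, 0.0]
contact_force: [-2.9, -0.3, 6.1]
opening: 0.418
finger_force: 33.0
```

Contact made; release gently and rise.

{"api": "step_arm", "payload": {
  "increments": [
    [[0, 0, 0], [0, 0, 0]],
    [[0, 0, 0], [0, 0, 0]],
    [[0, 0, 0], [0, 0, 0]],
    [[0, 0, 0], [0, 0, 0]],
    [[0, 0, 2], [0, 0, 0]],
    [[0, 0, 3], [0, 0, 0]],
    [[0, 0, 3], [0, 0, 0]],
    [[0, 0, 3], [0, 0, 0]],
    [[0, 0, 4], [0, 0, 0]],
    [[0, 0, 0], [0, 0, 0]]
  ],
  "fingers": 1
}}

```text
clock: 26.35
tool_pos: [0.6305, -0.1526, 0.2006]
eef_rot: [0.128, 0.992, -0.0, 0.004]
contact_force: [0.3, 0.4, 0.7]
opening: 0.998
finger_force: 0.0
```

{"api": "step_arm", "payload": {
  "increments": [
    [[-2, 0.4, 0], [0, 0, 1.9]],
    [[-2, 0.4, 0], [0, 0, 1.9]],
    [[-2, 0.4, 0], [0, 0, 1.9]],
    [[-2, 0.4, 0], [0, 0, 1.9]],
    [[-2, 0.4, 0], [0, 0, 1.9]],
    [[-2, 0.4, 0], [0, 0, 1.9]],
    [[-2, 0.4, 0], [0, 0, 1.9]],
    [[-2, 0.4, 0], [0, 0, 1.3]],
    [[-0.6, 0.5, 0], [0, 0, 0]],
    [[0, 0, 0], [0, 0, 0]]
  ]
}}

```text
clock: 27.35
tool_pos: [0.4609, -0.1144, 0.1954]
eef_rot: [0.0, 1.0, 0.0, -0.001]
contact_force: [1.2, -0.4, -0.1]
opening: 0.999
finger_force: 0.0
```

```bash
python3 - <<'E'
from h import *
print(r.get_state()['tool_pos'])
snap('top','top3'); snap('wrist','w4'); print('card');rect('w4',130,420,0,330,.075,.11); print('stand');rect('w4',130,420,0,330,.022,.04)
print('head'); rect('top3',320,375,140,205,.06,.1); print('ring+');rect('top3',320,375,140,205,.029,.1)
E
```

```text
[ 0.46085219 -0.11443398  0.19535469]
card
[270, 158, 14, 101, 1087] rect [ 463.6 -115.7] [83.4 10. ] 0.2 circ [ 463.6 -115.9] 41.7 zmed 0.0892
stand
[252, 153, 23, 84, 1507] rect [ 463.5 -128.1] [79.4 20. ] 0.6 circ [ 463.4 -128.3] 40.4 zmed 0.0294
[280, 153, 22, 84, 1569] rect [ 463.6 -102.6] [80.3 19.3] 1.3 circ [ 463.6 -103.2] 40.9 zmed 0.0293
[224, 318, 42, 10, 281] rect [ 602.8 -150.5] [44.  11.3] 88.3 circ [ 608.4 -150.7] 22.0 zmed 0.0287
head
[344, 160, 17, 17, 218] rect [ 623.6 -158.8] [36.9 35.8] 32.4 circ [ 623.9 -159.1] 19.3 zmed 0.0738
ring+
[335, 158, 28, 25, 535] rect [ 625.5 -154. ] [65.3 57.3] 64.7 circ [ 626.2 -154.3] 33.1 zmed 0.0479
```

View pics/w4.png

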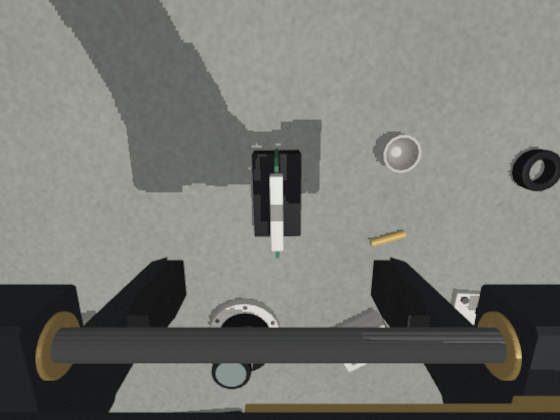

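View pics/top3.png

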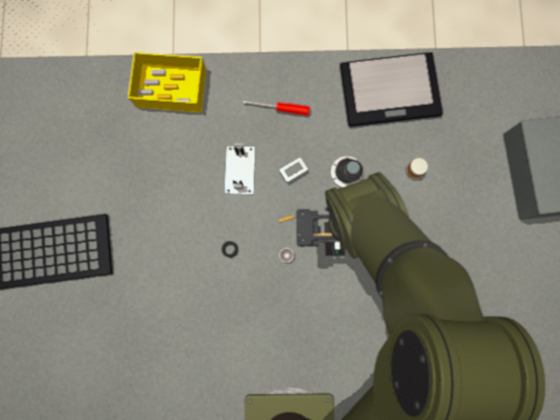

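The wrist view shows the card bar at (277,212), centre (0.4636, -0.1157), heading 0. The top view shows the head at (350,168) sitting roughly 8 mm off the ring's centre, so I'll mend that after the card.

{"api": "step_arm", "payload": {
  "increments": [
    [[0.2, -0.1, -2], [0, 0, 0]],
    [[0, 0, -2], [0, 0, 0]],
    [[0, 0, -2], [0, 0, 0]],
    [[0, 0, -2], [0, 0, 0]],
    [[0, 0, -2], [0, 0, 0]],
    [[0, 0, -2], [0, 0, 0]],
    [[0, 0, -1], [0, 0, 0]],
    [[0, 0, 0], [0, 0, 0]],
    [[0, 0, 0], [0, 0, 0]],
    [[0, 0, 0], [0, 0, 0]]
  ]
}}

```text
clock: 28.45
tool_pos: [0.4643, -0.116, 0.0664]
eef_rot: [0.001, 1.0, -0.0, 0.001]
contact_force: [0.0, 0.1, -0.2]
opening: 1.003
finger_force: 0.0
```

{"api": "step_arm", "payload": {
  "increments": [
    [[0, 0, -0.3], [0, 0, 0]],
    [[0, 0, 0], [0, 0, 0]],
    [[0, 0, 0], [0, 0, 0]],
    [[0, 0, 0], [0, 0, 0]],
    [[0, 0, 0], [0, 0, 0]],
    [[0, 0, 0], [0, 0, 0]],
    [[0, 0, 0], [0, 0, 0]],
    [[0, 0, 0], [0, 0, 0]],
    [[0, 0, 0], [0, 0, 0]],
    [[0, 0, 0], [0, 0, 0]]
  ],
  "fingers": 0,
  "grip_force": 30
}}

```text
clock: 29.45
tool_pos: [0.4636, -0.1158, 0.0627]
eef_rot: [0.0, 1.0, 0.0, -0.0]
contact_force: [0.5, 0.3, -0.1]
opening: 0.118
finger_force: 0.1
```

{"api": "step_arm", "payload": {
  "increments": [
    [[0, 0, 0], [0, 0, 0]],
    [[0, 0, 0.5], [0, 0, 0]],
    [[0, 0, 1], [0, 0, 0]],
    [[0, 0, 1.5], [0, 0, 0]],
    [[0, 0, 2], [0, 0, 0]],
    [[0, 0, 2], [0, 0, 0]],
    [[0, 0, 2], [0, 0, 0]],
    [[0, 0, 1.5], [0, 0, 0]],
    [[0, 0, 1], [0, 0, 0]],
    [[0, 0, 0.5], [0, 0, 0]]
  ]
}}

```text
clock: 30.45
tool_pos: [0.4638, -0.116, 0.1839]
eef_rot: [0.001, 1.0, -0.0, 0.001]
contact_force: [-0.2, -0.3, -0.1]
opening: 0.105
finger_force: 30.0
```

{"api": "step_arm", "payload": {
  "increments": [
    [[2, 2.6, 0], [0, 0, -0.3]],
    [[2, 2.6, 0], [0, 0, -0.3]],
    [[2, 2.6, 0], [0, 0, -0.3]],
    [[2, 2.6, 0], [0, 0, -0.3]],
    [[2, 2.6, 0], [0, 0, -0.3]],
    [[2, 2.6, 0], [0, 0, -0.3]],
    [[2, 2.6, 0], [0, 0, -0.3]],
    [[2, 2.6, 0], [0, 0, -0.3]],
    [[1.5, 2.15, 0], [0, 0, 0]],
    [[0, 0, 0], [0, 0, 0]]
  ]
}}

```text
clock: 31.45
tool_pos: [0.6394, 0.1189, 0.1822]
eef_rot: [0.019, 1.0, 0.002, 0.0]
contact_force: [-0.9, -0.6, -0.8]
opening: 0.105
finger_force: 30.0
```

```bash
python3 - <<'E'
from h import *
s=r.get_state();print(s['tool_pos'],s['eef_rot'])
snap('wrist','w5'); print('bar');rect('w5',130,420,0,330,.17,.25);print('base');rect('w5',100,460,0,330,.005,.012); print('guides');rect('w5',130,420,0,330,.045,.075)
print(r.get_state()['tool_pos'])
E
```

```text
[0.63937493 0.11888807 0.18222313] [1.90225156e-02 9.99816826e-01 2.09658121e-03 2.51111054e-04]
bar
[228, 185, 102, 143, 7358] rect [624.3 119.9] [44.1 39. ] 36.6 circ [623.1 119.6] 26.0 zmed 0.2086
base
[114, 46, 42, 23, 386] rect [5.158e+02 5.000e-01] [ 7.8 36.2] 17.7 circ [516.1   0.6] 18.2 zmed 0.007
[234, 129, 76, 122, 7119] rect [639.3 113.5] [ 70.2 118.8] 87.7 circ [639.3 113.6] 68.5 zmed 0.0074
guides
[256, 143, 30, 21, 501] rect [595.4 115.3] [22.7 15.6] 87.9 circ [596.  115.2] 13.4 zmed 0.0581
[0.63830765 0.11589151 0.18196245]
```

View pics/w5.png

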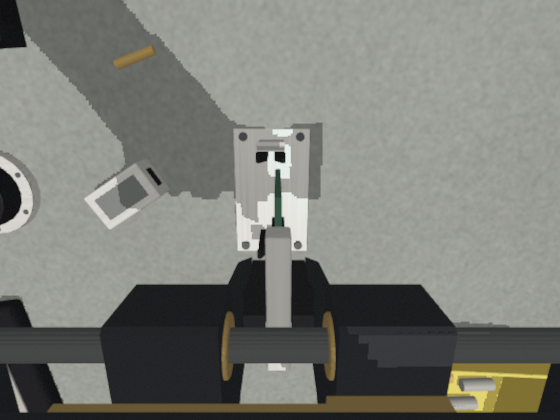

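The wrist view shows the card edge at (278,180) above the frame's slot line, with the frame centre measured at (0.6393, 0.1135) and heading -2.3°, matching the command. I'll lower the card.

{"api": "step_arm", "payload": {
  "increments": [
    [[0, 0, -1], [0, 0, 0]],
    [[0, 0, -1.5], [0, 0, 0]],
    [[0, 0, -1.5], [0, 0, 0]],
    [[0, 0, -1], [0, 0, 0]],
    [[0, 0, -1], [0, 0, 0]],
    [[0, 0, -0.5], [0, 0, 0]],
    [[0, 0, -0.5], [0, 0, 0]],
    [[0, 0, 0], [0, 0, 0]],
    [[0, 0, 0], [0, 0, 0]],
    [[0, 0, 0], [0, 0, 0]]
  ]
}}

```text
clock: 32.5
tool_pos: [0.639, 0.1138, 0.1133]
eef_rot: [0.021, 1.0, 0.0, 0.0]
contact_force: [0.0, 0.5, -0.8]
opening: 0.108
finger_force: 30.0
```

{"api": "step_arm", "payload": {
  "increments": [
    [[0, 0, -0.5], [0, 0, 0]],
    [[0, 0, -0.5], [0, 0, 0]],
    [[0, 0, -0.5], [0, 0, 0]],
    [[0, 0, -0.5], [0, 0, 0]],
    [[0, 0, 0], [0, 0, 0]],
    [[0, 0, 0], [0, 0, 0]],
    [[0, 0, 0], [0, 0, 0]],
    [[0, 0, 0], [0, 0, 0]],
    [[0, 0, 0], [0, 0, 0]],
    [[0, 0, 0], [0, 0, 0]]
  ]
}}

```text
clock: 33.5
tool_pos: [0.6387, 0.1137, 0.0929]
eef_rot: [0.021, 1.0, 0.0, 0.0]
contact_force: [-0.8, -0.3, -0.4]
opening: 0.108
finger_force: 30.0
```

{"api": "step_arm", "payload": {
  "increments": [
    [[0, 0, -0.5], [0, 0, 0]],
    [[0, 0, -0.5], [0, 0, 0]],
    [[0, 0, -0.5], [0, 0, 0]],
    [[0, 0, -0.5], [0, 0, 0]],
    [[0, 0, -0.4], [0, 0, 0]],
    [[0, 0, -0.2], [0, 0, 0]],
    [[0, 0, -0.1], [0, 0, 0]],
    [[0, 0, 0], [0, 0, 0]],
    [[0, 0, 0], [0, 0, 0]],
    [[0, 0, 0], [0, 0, 0]]
  ]
}}

```text
clock: 34.5
tool_pos: [0.6388, 0.1137, 0.066]
eef_rot: [0.021, 1.0, 0.0, 0.0]
contact_force: [0.8, -0.3, -1.2]
opening: 0.11
finger_force: 30.0
```

{"api": "step_arm", "payload": {
  "increments": [
    [[0, 0, -0.1], [0, 0, 0]],
    [[0, 0, -0.1], [0, 0, 0]],
    [[0, 0, 0], [0, 0, 0]],
    [[0, 0, 0], [0, 0, 0]],
    [[0, 0, 0], [0, 0, 0]],
    [[0, 0, 0], [0, 0, 0]],
    [[0, 0, 0], [0, 0, 0]],
    [[0, 0, 0], [0, 0, 0]],
    [[0, 0, 0], [0, 0, 0]],
    [[0, 0, 0], [0, 0, 0]]
  ]
}}

```text
clock: 35.5
tool_pos: [0.6389, 0.114, 0.0648]
eef_rot: [0.021, 1.0, 0.0, 0.0]
contact_force: [-1.5, 0.2, 5.7]
opening: 0.107
finger_force: 30.0
```

Seated with contact. Release and rise.

{"api": "step_arm", "payload": {
  "increments": [
    [[0, 0, 0], [0, 0, 0]],
    [[0, 0, 0], [0, 0, 0]],
    [[0, 0, 0], [0, 0, 0]],
    [[0, 0, 0], [0, 0, 0]],
    [[0, 0, 1], [0, 0, 0]],
    [[0, 0, 2.5], [0, 0, 0]],
    [[0, 0, 3], [0, 0, 0]],
    [[0, 0, 3], [0, 0, 0]],
    [[0, 0, 3], [0, 0, 0]],
    [[0, 0, 2], [0, 0, 0]]
  ],
  "fingers": 1
}}

```text
clock: 36.5
tool_pos: [0.6394, 0.1141, 0.2119]
eef_rot: [0.021, 1.0, 0.001, 0.002]
contact_force: [0.4, 0.4, -0.8]
opening: 0.988
finger_force: 0.0
```

{"api": "step_arm", "payload": {
  "increments": [
    [[-0.1, -3, 0], [0, 0, 0]],
    [[-0.1, -3, 0], [0, 0, 0]],
    [[-0.1, -3, 0], [0, 0, 0]],
    [[-0.1, -3, 0], [0, 0, 0]],
    [[-0.1, -3, 0], [0, 0, 0]],
    [[-0.1, -3, 0], [0, 0, 0]],
    [[-0.1, -3, 0], [0, 0, 0]],
    [[-0.2, -3, 0], [0, 0, 0]],
    [[-0.2, -2.7, 0], [0, 0, 0]],
    [[0, 0, 0], [0, 0, 0]]
  ]
}}

```text
clock: 37.5
tool_pos: [0.6266, -0.1597, 0.209]
eef_rot: [0.025, 1.0, -0.002, -0.0]
contact_force: [-0.5, -0.1, 0.5]
opening: 1.001
finger_force: 0.0
```

```bash
python3 - <<'E'
from h import *
snap('top','top4'); snap('wrist','w6'); print('head');rect('w6',130,420,0,340,.068,.085);print('ring/flange');rect('w6',100,460,0,340,.03,.055); print('plate');rect('w6',130,420,0,330,.006,.055)
print('card'); rect('top4',205,275,135,205,.078,.12); rect('top4',205,275,135,205,.045,.075); print(r.get_state()['tool_pos'])
z,d,P=pts('w6'); q=P[(P[...,2]>.03)&(P[...,2]<.04)&(abs(P[...,0]-.627)<.05)&(abs(P[...,1]+.151)<.05)][:,:2]*1000
print(len(q),cv2.minEnclosingCircle(q.astype(np.float32)))
E
```

```text
head
[252, 179, 45, 44, 1530] rect [ 625.3 -159.3] [37.2 37.4] 78.1 circ [ 625.4 -159.6] 19.0 zmed 0.0738
ring/flange
[245, 163, 70, 61, 1725] rect [ 626.5 -154.4] [65.3 57.9] 63.3 circ [ 627.3 -154.7] 33.0 zmed 0.0448
[395, 171, 48, 42, 531] rect [631.8 -21.7] [30.4 45.7] 32.7 circ [634.2 -20.2] 23.1 zmed 0.0305
[100, 185, 32, 45, 998] rect [ 630.4 -310.4] [22.6 38.9] 87.6 circ [ 630.2 -317.1] 19.7 zmed 0.0536
plate
[290, 0, 55, 57, 2820] rect [ 482.2 -115.7] [43.6 44.8] 0.6 circ [ 482.6 -116.1] 30.5 zmed 0.0293
[244, 149, 78, 77, 2984] rect [ 628.4 -151.4] [80.  77.7] 28.0 circ [ 628.8 -152.3] 40.1 zmed 0.035
[377, 162, 43, 60, 1596] rect [636.  -25.4] [36.5 49.9] 30.1 circ [635.7 -24.9] 29.9 zmed 0.0292
[130, 179, 15, 40, 411] rect [ 631.6 -302.8] [12.3 38.9] 86.1 circ [ 631.2 -309. ] 19.4 zmed 0.0194
[168, 289, 120, 39, 3552] rect [ 762.2 -218.3] [134.5  46.9] 84.3 circ [ 777.5 -219.8] 67.7 zmed 0.021
[364, 309, 26, 19, 336] rect [783.5 -55.6] [19.9 25.8] 20.3 circ [787.3 -54.2] 14.1 zmed 0.0209
card
[ 0.62757477 -0.15346095  0.20920986]
618 ((626.6431884765625, -153.7113037109375), 32.56824493408203)
```

View pics/w6.png

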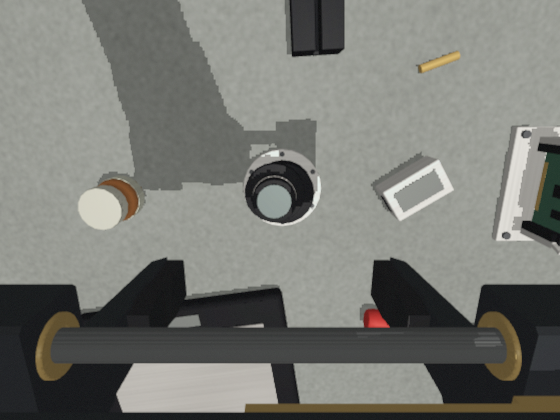

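The wrist view shows the head at (274,199) off centre on the ring (ring about (282,190)). The head is at (0.6254, -0.1595) and should be at (0.628, -0.1515). I'll regrip it slightly higher, clear of the flange.

{"api": "step_arm", "payload": {
  "increments": [
    [[-0.25, -0.65, 0], [0, 0, 0]],
    [[0, 0, -2], [0, 0, 0]],
    [[0, 0, -2.5], [0, 0, 0]],
    [[0, 0, -2.5], [0, 0, 0]],
    [[0, 0, -2.5], [0, 0, 0]],
    [[0, 0, -2.5], [0, 0, 0]],
    [[0, 0, -2], [0, 0, 0]],
    [[0, 0, -1.5], [0, 0, 0]],
    [[0, 0, -0.3], [0, 0, 0]],
    [[0, 0, 0], [0, 0, 0]]
  ]
}}

```text
clock: 38.6
tool_pos: [0.6253, -0.1592, 0.0508]
eef_rot: [0.021, 1.0, 0.0, -0.0]
contact_force: [0.3, -0.4, 0.8]
opening: 1.0
finger_force: 0.0
```

{"api": "step_arm", "payload": {
  "increments": [
    [[0, 0, 0], [0, 0, 0]],
    [[0, 0, 0], [0, 0, 0]],
    [[0, 0, 0], [0, 0, 0]],
    [[0, 0, 0], [0, 0, 0]],
    [[0, 0, 0], [0, 0, 0]],
    [[0, 0, 0], [0, 0, 0]],
    [[0, 0, 0], [0, 0, 0]],
    [[0, 0, 0], [0, 0, 0]],
    [[0, 0, 0], [0, 0, 0]],
    [[0, 0, 0], [0, 0, 0]]
  ],
  "fingers": 0,
  "grip_force": 15
}}

```text
clock: 39.6
tool_pos: [0.6251, -0.1598, 0.0508]
eef_rot: [0.021, 1.0, 0.0, -0.0]
contact_force: [-0.1, -0.3, 0.6]
opening: 0.42
finger_force: 15.0
```

{"api": "step_arm", "payload": {
  "increments": [
    [[0, 0, 0.5], [0, 0, 0]],
    [[0, 0, 0.5], [0, 0, 0]],
    [[0.1, 0.3, 0], [0, 0, 0]],
    [[0.1, 0.3, 0], [0, 0, 0]],
    [[0.1, 0.2, 0], [0, 0, 0]],
    [[0, 0, 0], [0, 0, 0]],
    [[0, 0, -0.5], [0, 0, 0]],
    [[0, 0, -0.3], [0, 0, 0]],
    [[0, 0, -0.2], [0, 0, 0]],
    [[0, 0, 0], [0, 0, 0]]
  ]
}}

```text
clock: 40.6
tool_pos: [0.6277, -0.152, 0.0508]
eef_rot: [0.022, 1.0, -0.0, -0.0]
contact_force: [-1.0, -0.1, 2.1]
opening: 0.422
finger_force: 15.0
```

{"api": "step_arm", "payload": {
  "increments": [
    [[0, 0, 0], [0, 0, 0]],
    [[0, 0, 0], [0, 0, 0]],
    [[0, 0, 0], [0, 0, 0]],
    [[0, 0, 0], [0, 0, 0]],
    [[0, 0, 0], [0, 0, 0]],
    [[0, 0, 0], [0, 0, 0]],
    [[0, 0, 0], [0, 0, 0]],
    [[0, 0, 0], [0, 0, 0]],
    [[0, 0, 0], [0, 0, 0]],
    [[0, 0, 0], [0, 0, 0]]
  ]
}}

```text
clock: 41.6
tool_pos: [0.6278, -0.152, 0.0508]
eef_rot: [0.022, 1.0, -0.0, -0.0]
contact_force: [-3.7, -0.6, 5.6]
opening: 0.418
finger_force: 15.0
```

Release, wait, rise, and retreat toward the robot to clear the views.

{"api": "step_arm", "payload": {
  "increments": [
    [[0, 0, 0], [0, 0, 0]],
    [[0, 0, 0], [0, 0, 0]],
    [[0, 0, 0], [0, 0, 0]],
    [[0, 0, 0], [0, 0, 0]],
    [[0, 0, 0], [0, 0, 0]],
    [[0, 0, 1], [0, 0, 0]],
    [[0, 0, 2], [0, 0, 0]],
    [[0, 0, 3], [0, 0, 0]],
    [[0, 0, 4], [0, 0, 0]],
    [[0, 0, 4], [0, 0, 0]]
  ],
  "fingers": 1
}}

```text
clock: 42.6
tool_pos: [0.6278, -0.1517, 0.1927]
eef_rot: [0.021, 1.0, 0.0, -0.0]
contact_force: [1.0, -0.5, 0.2]
opening: 0.998
finger_force: 0.0
```

{"api": "step_arm", "payload": {
  "increments": [
    [[0, 0, 1], [0, 0, 0]],
    [[-2, 0, 1], [0, 0, 0]],
    [[-2, 0, 1], [0, 0, 0]],
    [[-2, 0, 0], [0, 0, 0]],
    [[-2, 0, 0], [0, 0, 0]],
    [[-2, 0, 0], [0, 0, 0]],
    [[-2, 0, 0], [0, 0, 0]],
    [[-2, 0, 0], [0, 0, 0]],
    [[0, 0, 0], [0, 0, 0]],
    [[0, 0, 0], [0, 0, 0]]
  ]
}}

```text
clock: 43.6
tool_pos: [0.4887, -0.1519, 0.2211]
eef_rot: [0.021, 1.0, -0.0, 0.001]
contact_force: [1.0, -0.6, 0.1]
opening: 1.0
finger_force: 0.0
```

```bash
python3 - <<'E'
from h import *
snap('scene','scene5'); snap('top','top5')
print('head');rect('top5',320,375,140,205,.065,.1);print('head+ring');rect('top5',320,375,140,205,.029,.1);print('plate');rect('top5',320,375,140,205,.007,.1)
print('block');rect('top5',265,322,140,205,.02,.05);print('small');rect('top5',215,245,235,265,.008,.05)
p,d,P=pts('top5'); m=np.zeros(d.shape,bool); m[135:205,205:275]=1
q=P[m&(P[...,2]>.082)]; print('card',len(q),np.median(q[:,2]),cv2.minAreaRect((q[:,:2]*1000).astype(np.float32)))
i=cv2.imread('pics/scene5.png')[120:370,130:450]; cv2.imwrite('pics/crop5.png',cv2.resize(i,None,fx=2.4,fy=2.4))
E
```

```text
head
[341, 159, 15, 16, 177] rect [ 628.1 -147.5] [30.1 36.7] 73.9 circ [ 627.  -149.7] 19.0 zmed 0.0741
head+ring
[335, 158, 22, 24, 379] rect [ 627.5 -145.2] [47.3 57. ] 79.7 circ [ 627.2 -151.6] 30.1 zmed 0.0564
plate
[331, 156, 28, 33, 604] rect [ 629.6 -143.5] [61.4 80.3] 75.5 circ [ 627.2 -152.1] 40.4 zmed 0.0439
block
[279, 158, 28, 25, 371] rect [631.9 -19.5] [36.9 60.3] 29.7 circ [631.5 -20. ] 34.0 zmed 0.0299
small
card 144 0.09202006234418242 ((506.31781005859375, 65.26153564453125), (337.15533447265625, 30.860450744628906), 20.313068389892578)
```

View pics/crop5.png

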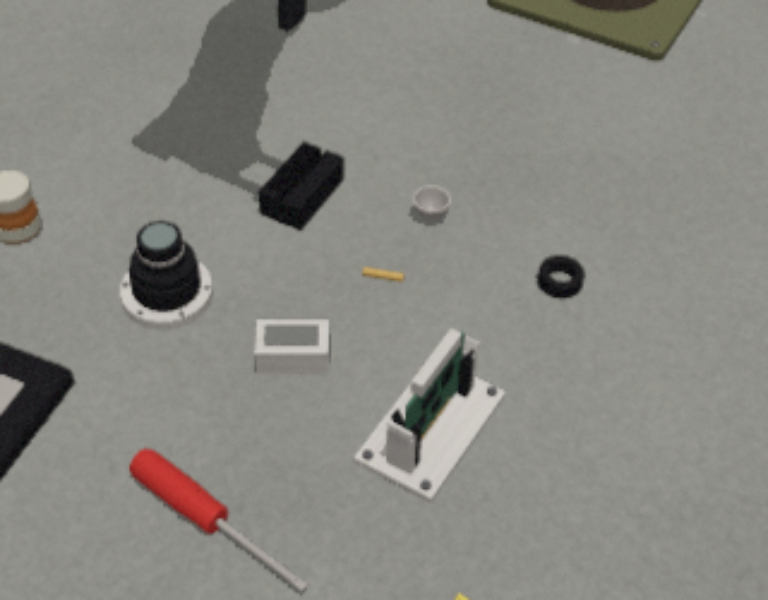

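The crop shows the head upright and centred on ring and plate at (163,265) and the block at (292,345). The card is upright between both guides at (440,385), its bar top at 92 mm, which means fully seated. The small ring is untouched at (561,276).

```bash
python3 -c "
from plant import r
print(r.finish_job())"
```

```text
the job is handed in; nothing more can be done
None
```

The job is handed in (no verdict came back): by my last measurements, ring and head are centred on the plate to about 2 mm, the block is midway, the card is fully seated, and the small ring looks untouched.

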